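# Make up the stud tins for the two setting guns

### The job

Make up the two sets of stud tins: on the round wooden stand stack the blue tin, then the yellow tin, then the red tin on top, and on the square dark stand the green tin with the black tin on top of it. Every tin must sit upright and fully home in the rim of the stand or tin below it. Leave the plain silver tin standing where it is.

Things in the scene. Friction and masses are not known exactly. Their poses are not given: they have to be found in the camera images.
- blue_tin_center (a point): The blue tin. Loose round closed tin, 56 mm wide, 40 mm high, about 0.1 kg, upright. Foot 40 mm wide and 5 mm high; body 56 mm wide; on top a raised rim 6 mm high, 48 mm inside, that takes another tin's foot with 4 mm to spare all round: stacked tins sit 35 mm apart. The point is its centre, 20 mm over its underside; z is up its axis.
- yellow_tin_center (a point): The yellow tin. Loose round closed tin, 56 mm wide, 40 mm high, about 0.1 kg, upright. Foot 40 mm wide and 5 mm high; body 56 mm wide; on top a raised rim 6 mm high, 48 mm inside, that takes another tin's foot with 4 mm to spare all round: stacked tins sit 35 mm apart. The point is its centre, 20 mm over its underside; z is up its axis.
- red_tin_center (a point): The red tin. Loose round closed tin, 56 mm wide, 40 mm high, about 0.1 kg, upright. Foot 40 mm wide and 5 mm high; body 56 mm wide; on top a raised rim 6 mm high, 48 mm inside, that takes another tin's foot with 4 mm to spare all round: stacked tins sit 35 mm apart. The point is its centre, 20 mm over its underside; z is up its axis.
- green_tin_center (a point): The green tin. Loose round closed tin, 56 mm wide, 40 mm high, about 0.1 kg, upright. Foot 40 mm wide and 5 mm high; body 56 mm wide; on top a raised rim 6 mm high, 48 mm inside, that takes another tin's foot with 4 mm to spare all round: stacked tins sit 35 mm apart. The point is its centre, 20 mm over its underside; z is up its axis.
- black_tin_center (a point): The black tin. Loose round closed tin, 56 mm wide, 40 mm high, about 0.1 kg, upright. Foot 40 mm wide and 5 mm high; body 56 mm wide; on top a raised rim 6 mm high, 48 mm inside, that takes another tin's foot with 4 mm to spare all round: stacked tins sit 35 mm apart. The point is its centre, 20 mm over its underside; z is up its axis.
- steel_tin_center (a point): The plain silver tin, a spare that stays put. Loose round closed tin, 56 mm wide, 40 mm high, about 0.1 kg, upright. Foot 40 mm wide and 5 mm high; body 56 mm wide; on top a raised rim 6 mm high, 48 mm inside, that takes another tin's foot with 4 mm to spare all round: stacked tins sit 35 mm apart. The point is its centre, 20 mm over its underside; z is up its axis.
- wood_stand_seat (a point): The round brown wooden stand, 84 mm in diameter. Fixed, does not move. On its base, 8 mm thick, stands a raised ring 56 mm wide (48 mm inside) and 6 mm high that takes the foot of a tin as a tin's rim does. The point is the centre of the ring at its top, 14 mm over the table; a seated tin has its centre 15 mm above this point. z is up.
- square_stand_seat (a point): The square dark steel stand, 84 by 84 mm. Fixed, does not move. On its base, 8 mm thick, stands a raised ring 56 mm wide (48 mm inside) and 6 mm high that takes the foot of a tin as a tin's rim does. The point is the centre of the ring at its top, 14 mm over the table; a seated tin has its centre 15 mm above this point. z is up.
Things that resemble listed ones, but are neither listed nor needed, are in the scene too. Of the things shaped like the part that bears square_stand_seat, the dark steel one is meant. Of the things that look like the part that bears blue_tin_center, the larger one is meant.

How it is judged:
At the end, for the whole second after the job is handed in: Blue sits in the wooden stand's ring, yellow on blue, red on yellow; green sits in the square stand's ring, black on green. Each is centred within 6 mm on what is below it, within 3 mm of its seated height, upright within 0.08 rad, released and at rest (horizontal distance between blue_tin_center and wood_stand_seat below 0.006 m and z of blue_tin_center in the frame of wood_stand_seat between 0.012 and 0.018 m and angle between each of blue_tin_center, yellow_tin_center, red_tin_center, green_tin_center, black_tin_center's own z axis and vertical below 0.08 rad and horizontal distance between yellow_tin_center and blue_tin_center below 0.006 m and z of yellow_tin_center in the frame of blue_tin_center between 0.032 and 0.038 m and horizontal distance between red_tin_center and yellow_tin_center below 0.006 m and z of red_tin_center in the frame of yellow_tin_center between 0.032 and 0.038 m and horizontal distance between green_tin_center and square_stand_seat below 0.006 m and z of green_tin_center in the frame of square_stand_seat between 0.012 and 0.018 m and horizontal distance between black_tin_center and green_tin_center below 0.006 m and z of black_tin_center in the frame of green_tin_center between 0.032 and 0.038 m); the robot touches nothing.
It fails at once if the plain silver tin is moved by more than 15 mm or tipped over (distance of steel_tin_center from where it was at the start of the episode above 0.015 m or angle between steel_tin_center's own z axis and vertical above 0.5 rad).
It also fails if it takes over 125 s, if anything falls off the work surface, if the arm or the gripper's body presses on something with over 40 N, if the wrist force passes 120 N, or if a joint passes its speed limit or range.

### The arm

A 6-joint arm with a two-finger parallel gripper is mounted at the origin on the work surface. World frame = base frame: x ahead of the robot, y to its left, z up, the work surface at z = 0. Lengths are in m, angles in rad, forces in N, time in s.
With the tool pointing down it reaches from about 0.425 to 0.925 m from the base axis. Payload 12.5 kg.
Tool frame: the origin (TCP) lies at the very end of the fingers, on their centre line; the grasp point (between the pads) lies 19 mm behind it; z points along the fingers, y is the line along which they close (so a half turn about z gives the same grasp; the last joint's range is limited). The gripper opens to 85 mm and grips with 20 to 120 N. Pads are 22 mm wide; open, the fingers measure 114 mm over their backs; the gripper's body (76 mm by 85 mm) begins 54 mm behind the grasp point. The pads swing forward as they close: fully open they stand 13 mm farther back than shut.
Start: joints at [1.003, 0.491, 1.559, -0, 1.092, -0.106], TCP at [0.278, 0.56, 0.231] pointing down, gripper open.
Joint ranges: [-3.1, 3.1], [-0.84, 2.19], [0.05, 2.79], [-1.13, 4.28], [0.06, 2.93], [-2.69, 2.69]. Speed limits (rad/s): [2.22, 2.22, 2.79, 3.14, 3.14, 3.14].

### API

Orientations are given as a unit quaternion [w, x, y, z].
In Python, from plant import manip gives the robot as it stands.
- The arm moves only by the tool carry_out, never from a script. Its argument "series" is a list of rows, each a list of 7 numbers: the shift along the tool's x, y, z in cm, then the turn, a rotation vector about the tool's x, y, z in degrees, then the closure, from -1 (fully open) to 1 (shut), so that 0 is half open. In form: [[dx, dy, dz, ax, ay, az, gripper], ...]. A call has 1 to 12 rows; each row shifts and turns the commanded pose from where the row before left it, along the tool's axes as they then stand; what a row does not reach is not made up. A row lasts 1/8 s, in which the tool goes at most 62.5 mm and 10.7 degrees, less where a joint would pass 70% of its speed; a pose out of reach is approached as far as the arm can. A call is refused whole if a number of a shift passes 6.25 or a number of a turn 10.7, either way. A call with a gripper value outside its range is refused whole. The fingers move at their own pace and stop on an object; "newtons" is the grip in N (left out, the last holds). Time passes only in rows, so rows that do not move let the fingers close. It gives the time, the measured TCP pose, the force, the opening and the grip force at its end, in the units of the state.
- manip.observe(): the state, without advancing time (a new reading comes with each control period).
- manip.get_image(name): name is "scene" or "top" or "wrist"; returns the picture (480x640x3 uint8, red, green, blue); there is no depth.
- manip.camera_model(name): a dict with "intrinsics" (3x3 intrinsics, pixels), "extrinsics" (4x4, takes a point from world to camera coordinates). Camera axes: x right, y down, z forward; pixel columns grow to the right and rows downward; lengths in m; the calibration is good to about 2 mm. A picture is of the moment at which its call begins: read the wrist's pose just before it. camera_model takes no time and is no camera call; for the wrist camera it gives the pose at the moment of the call.
- manip.job_done(): hands the job in; it is judged then, once.
The state is a dict: "time_s": time; "joints": joint angles; "dq": joint speeds; "effort": joint torques, N m; "position": TCP position; "tool_rot": TCP orientation; "wrist_force": force on the tool from outside, world axes, zero at the start; "wrist_torque": the same for the moment, N m; "grip_width": finger opening in m; "grip_force": force on a finger pad.
Only numpy, scipy, OpenCV 4.12 (cv2) and the standard library are available. Lean on these libraries where they do the work, as an engineer would, in place of code of your own. Each camera call takes 0.05 s, during which the arm holds its last target. There are 200 camera calls.

## Working session

There is one attempt and no reset: what is moved stays moved. The work goes in short steps, Python scripts to look and compute and a tool call to move; the robot and the scene stay as the last step left them, time stands still between calls to the robot, and variables do not carry over. Pictures are saved under pics/ and viewed, at most 14 in all, crops included, and the job is handed in when it is done.

Besides the shell and the picture viewer there is one more tool, called after "Request:" as name(argument=value, ...) on one line, values as JSON. carry_out: Moves the arm, as the interface text tells. Its arguments: {"type":"object","properties":{"series":{"type":"array"},"newtons":{"type":"number"}},"required":["series"]}

```bash
mkdir -p pics && python3 - <<'E'
from plant import manip
import cv2,numpy as np
for n in("top","scene"):
    im=manip.get_image(n); cv2.imwrite(f"pics/{n}0.png",im[...,::-1])
    m=manip.camera_model(n); print(n,np.round(m["intrinsics"],1).tolist(),np.round(m["extrinsics"],3).tolist())
o=manip.observe(); print(o)
E
```

```text
top [[463.5, 0.0, 325.1], [0.0, 463.5, 241.9], [0.0, 0.0, 1.0]] [[-0.029, -0.999, -0.016, 0.024], [-0.986, 0.031, -0.164, 0.44], [0.165, 0.011, -0.986, 1.034], [0.0, 0.0, 0.0, 1.0]]
scene [[455.5, 0.0, 315.7], [0.0, 455.5, 238.6], [0.0, 0.0, 1.0]] [[0.277, 0.961, 0.018, -0.115], [0.713, -0.193, -0.674, -0.267], [-0.644, 0.2, -0.739, 1.322], [0.0, 0.0, 0.0, 1.0]]
{'time_s': 0.1, 'joints': array([ 1.00338831e+00,  4.91524291e-01,  1.55941551e+00,  1.88050927e-06,
        1.09170824e+00, -1.05610399e-01]), 'dq': array([ 0.00043937, -0.00152777, -0.00236184,  0.00217401, -0.00011603,
       -0.0010085 ]), 'effort': array([ 2.15023058e-03, -6.19452810e+01, -2.62019992e+01, -1.04058095e-04,
        2.85063703e-03,  2.73753722e-05]), 'position': array([0.2783441 , 0.55936036, 0.23076134]), 'tool_rot': array([-1.75029009e-04,  2.28852961e-01,  9.73460859e-01, -4.97822330e-04]), 'wrist_force': array([ 0.04088896,  0.17846399, -0.31201883]), 'wrist_torque': array([ 0.04622004, -0.00312488, -0.04631201]), 'grip_force': 0.0, 'grip_width': 0.08529732462702388}
```

View pics/top0.png

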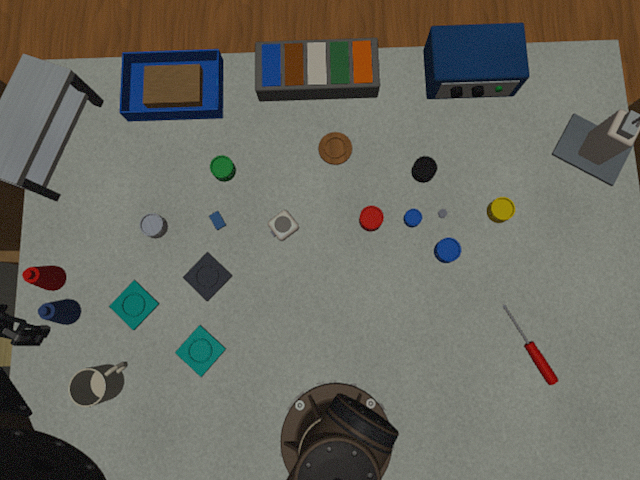

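View pics/scene0.png

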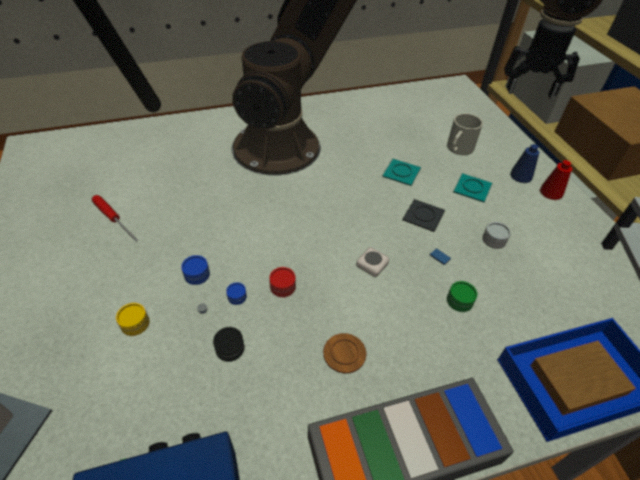

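Top view:
- **Blue:** there are two candidates, the larger at (447,250) and a smaller at (413,217). The larger is the one meant.
- **Other tins:** yellow (501,209), red (371,218), black (424,169), green (222,168), silver (153,225).
- **Stands:** round wood at (335,148). The square ones are dark at (207,276) and teal at (134,304) and (200,350). The dark one is meant.

I'll measure these next and make one crop to confirm.

```bash
cat > h.py <<'E'
from plant import manip
import cv2,numpy as np
from scipy.spatial.transform import Rotation as R
def ray(cm,uv,z):
    K=cm["intrinsics"];E=cm["extrinsics"];Rm=E[:3,:3];c=-Rm.T@E[:3,3]
    d=Rm.T@np.linalg.solve(K,[uv[0],uv[1],1.]);return c+d*(z-c[2])/d[2]
def proj(cm,p):
    K=cm["intrinsics"];E=cm["extrinsics"];q=K@(E[:3,:3]@np.asarray(p,float)+E[:3,3]);return q[:2]/q[2]
def mask(im,col):
    h=cv2.cvtColor(im,cv2.COLOR_RGB2HSV);r=lambda a,b:cv2.inRange(h,a,b)
    if col=="blue":m=r((105,140,60),(130,255,255))
    if col=="yellow":m=r((20,140,80),(35,255,255))
    if col=="red":m=r((0,160,70),(6,255,255))|r((172,160,70),(180,255,255))
    if col=="green":m=r((45,120,40),(78,255,255))
    if col=="black":m=r((0,0,0),(180,255,45))
    if col=="wood":m=r((5,90,60),(19,255,255))
    if col=="dark":m=r((0,0,20),(180,110,85))
    return cv2.morphologyEx(m,cv2.MORPH_CLOSE,np.ones((5,5),np.uint8))
def blob(m,near):
    cs,_=cv2.findContours(m,cv2.RETR_EXTERNAL,cv2.CHAIN_APPROX_NONE)
    best=min((c for c in cs if cv2.contourArea(c)>60),key=lambda c:np.hypot(*(np.array(cv2.minEnclosingCircle(c)[0])-near)))
    M=cv2.moments(best);return np.array([M["m10"]/M["m00"],M["m01"]/M["m00"]]),best
E
python3 - <<'E'
from h import *
im=cv2.imread("pics/top0.png")[...,::-1].copy();cm=manip.camera_model("top")
im2=cv2.imread("pics/scene0.png")[...,::-1].copy();cm2=manip.camera_model("scene")
P=dict(blue=(447,250,.02),yellow=(501,209,.02),red=(371,218,.02),green=(222,168,.02),black=(424,169,.02),wood=(335,148,.009),dark=(207,276,.008))
S=dict(blue=(195,269),yellow=(133,318),red=(282,281),green=(462,295),black=(229,343),wood=(345,352),dark=(424,215))
for n,(u,v,z) in P.items():
    uv,c=blob(mask(im,n),(u,v));uv2,c2=blob(mask(im2,n),S[n])
    p=ray(cm,uv,z);q=ray(cm2,uv2,z)
    w=cv2.minAreaRect(c)
    wm=np.array(w[1])*(1.03-.165*p[0])/463
    print(n,uv.round(1),p[:2].round(4),q[:2].round(4),"size",wm.round(3),"ang",round(w[2]),"r",np.hypot(*p[:2]).round(3))
for n,uv in dict(small=(413,217),steel=(153,225)).items(): print(n,ray(cm,uv,.02).round(3))
a=cv2.resize(im[190:270,370:480],None,fx=5,fy=5,interpolation=3)[:400,:550]
b=cv2.resize(im[240:320,160:210+40],None,fx=2.5,fy=5,interpolation=3)
cv2.imwrite("pics/crop.png",np.hstack([a,b])[...,::-1])
m=manip.camera_model("wrist");o=manip.observe()
T=np.eye(4);T[:3,:3]=R.from_quat(np.roll(o["tool_rot"],-1)).as_matrix();T[:3,3]=o["position"]
print("cam in tool",np.round(np.linalg.inv(m["extrinsics"]@T),3).tolist(),m["intrinsics"].round(0).tolist())
E
```

```text
blue [448.  249.4] [ 0.4165 -0.2752] [ 0.4124 -0.2714] size [0.048 0.048] ang 45 r 0.499
yellow [502.2 208.5] [ 0.51   -0.4095] [ 0.5051 -0.4041] size [0.048 0.055] ang 45 r 0.654
red [371.  217.2] [ 0.4989 -0.0997] [ 0.4934 -0.0971] size [0.047 0.045] ang 90 r 0.509
green [221.9 167.4] [0.6337 0.2548] [0.6294 0.2565] size [0.049 0.044] ang 45 r 0.683
black [423.7 169. ] [ 0.613  -0.2313] [ 0.6117 -0.2295] size [0.044 0.052] ang 27 r 0.655
wood [334.8 147.9] [ 0.6777 -0.0199] [ 0.6831 -0.02  ] size [0.063 0.063] ang 90 r 0.678
dark [207.2 276.2] [0.3722 0.2902] [0.3777 0.2892] size [0.072 0.075] ang 45 r 0.472
small [ 0.496 -0.199  0.02 ]
steel [0.497 0.418 0.02 ]
cam in tool [[-0.0, -0.957, -0.289, 0.072], [1.0, -0.001, 0.0, 0.001], [-0.0, -0.289, 0.957, -0.143], [0.0, 0.0, 0.0, 1.0]] [[369.0, 0.0, 322.0], [0.0, 369.0, 238.0], [0.0, 0.0, 1.0]]
```

View pics/crop.png

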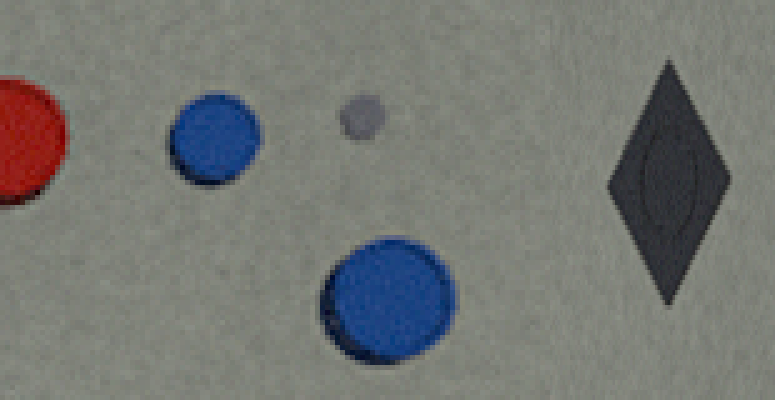

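The crop shows the large blue tin at (390,300), clearly bigger than the small blue one at (215,140), and the dark square stand at right with its ring. I'll start with green and hover over it for a wrist look.

```bash
cat >> h.py <<'E'
def go(x,y,z):
    o=manip.observe();Q=R.from_quat(np.roll(o["tool_rot"],-1)).as_matrix()
    d=Q.T@(np.array([x,y,z])-o["position"])*100
    print("go cm",d.round(2),"rows",int(np.ceil(np.linalg.norm(d)/6.2)),"per row",(d/np.ceil(np.linalg.norm(d)/6.2)).round(2))
def stat():
    o=manip.observe();Q=R.from_quat(np.roll(o["tool_rot"],-1)).as_matrix()
    print("t",round(o["time_s"],2),"p",o["position"].round(4),"x",Q[:,0].round(3),"z",Q[:,2].round(4),"w",round(o["grip_width"],4),"F",round(o["grip_force"],1),"q6",o["joints"][5].round(2))
E
python3 -c "
from h import *
stat();go(.6315,.2556,.15)"
```

```text
t 0.1 p [0.2783 0.5594 0.2308] x [-0.895  0.446  0.   ] z [-6.e-04 -9.e-04 -1.e+00] w 0.0853 F 0.0 q6 -0.11
go cm [-45.15 -11.45   8.08] rows 8 per row [-5.64 -1.43  1.01]
```

Request:
carry_out(series=[[-5.6, -1.4, 0, 0, 0, 0, -1], [-5.6, -1.4, 0, 0, 0, 0, -1], [-5.6, -1.4, 0, 0, 0, 0, -1], [-5.6, -1.4, 0, 0, 0, 0, -1], [-5.6, -1.4, 0, 0, 0, 0, -1], [-5.6, -1.4, 2, 0, 0, 0, -1], [-5.6, -1.4, 3, 0, 0, 0, -1], [-5.6, -1.4, 3, 0, 0, 0, -1], [0, 0, 0, 0, 0, 0, -1], [0, 0, 0, 0, 0, 0, -1], [0, 0, 0, 0, 0, 0, -1]], newtons=40)

```text
time_s: 1.48
position: [0.6256, 0.2638, 0.1546]
tool_rot: [0.0, 0.228, 0.974, 0.0]
wrist_force: [-0.3, 1.1, -0.1]
grip_width: 0.0853
grip_force: 0.0
```

```bash
cat >> h.py <<'E'
def look(name):
    cm=manip.camera_model("wrist");im=manip.get_image("wrist");cv2.imwrite(f"pics/{name}.png",im[...,::-1]);return cm,im
E
python3 -c "
from h import *
stat();cm,im=look('w_green');print(proj(cm,(.6315,.2556,.04)))"
```

```text
t 1.48 p [0.6256 0.2638 0.1546] x [-0.896  0.444 -0.001] z [ 1.e-03  5.e-04 -1.e+00] w 0.0853 F 0.0 q6 -0.81
[314.83960192 242.13891658]
```

View pics/w_green.png

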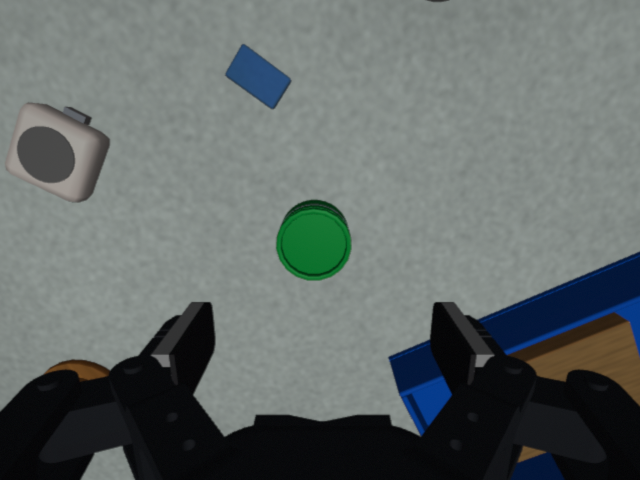

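The green tin's top face is at (314,243), matching my estimate's projection at (315,242). I'll refine it from the bright top disc.

```bash
cat >> h.py <<'E'
def topfit(im,cm,col,guess,z,vfrac=.72):
    g=proj(cm,guess);m=mask(im,col)
    V=cv2.GaussianBlur(im.max(2),(3,3),0);yy,xx=np.mgrid[:480,:640];d=np.hypot(xx-g[0],yy-g[1])
    ref=np.median(V[(d<12)]); m=((m>0)&(V>vfrac*ref)&(d<70)).astype(np.uint8)*255
    m=cv2.morphologyEx(cv2.morphologyEx(m,cv2.MORPH_CLOSE,np.ones((5,5))),cv2.MORPH_OPEN,np.ones((7,7)))
    uv,c=blob(m,g);e=cv2.fitEllipse(cv2.convexHull(c))
    p=ray(cm,e[0],z);s=np.linalg.norm(p-ray(cm,np.add(e[0],(1,0)),z))
    print(col,"uv",np.round(e[0],1),"guess",g.round(1),"diam mm",(np.array(e[1])*s*1000).round(1),"p",p.round(4));return p
E
python3 -c "
from h import *
im=cv2.imread('pics/w_green.png')[...,::-1].copy();cm=manip.camera_model('wrist')
p=topfit(im,cm,'green',(.6315,.2556,.04),.04);go(p[0],p[1],.006)"
```

```text
green uv [313.3 244. ] guess [314.8 242.1] diam mm [52.1 54.8] p [0.6324 0.254  0.04  ]
go cm [-1.03 -0.59 14.86] rows 3 per row [-0.34 -0.2   4.95]
```

Request:
carry_out(series=[[-1.0, -0.6, 3, 0, 0, 0, -1], [0, 0, 4, 0, 0, 0, -1], [0, 0, 4, 0, 0, 0, -1], [0, 0, 2.5, 0, 0, 0, -1], [0, 0, 1.3, 0, 0, 0, -1], [0, 0, 0, 0, 0, 0, -1], [0, 0, 0, 0, 0, 0, -1], [0, 0, 0, 0, 0, 0, 0.4], [0, 0, 0, 0, 0, 0, 0.7], [0, 0, 0, 0, 0, 0, 0.7], [0, 0, 0, 0, 0, 0, 0.7], [0, 0, 0, 0, 0, 0, 0.7]], newtons=40)

```text
time_s: 3.02
position: [0.6329, 0.253, 0.0068]
tool_rot: [0.001, 0.229, 0.973, 0.0]
wrist_force: [-0.5, 0.7, 5.5]
grip_width: 0.0551
grip_force: 41.8
```

```bash
python3 -c "
from h import *
stat();go(.6324,.254,.2);go(.375,.2897,.2)"
```

```text
t 3.02 p [0.6329 0.253  0.0068] x [-0.895  0.446 -0.001] z [ 1.4e-03  6.0e-04 -1.0e+00] w 0.0551 F 41.8 q6 -0.83
go cm [  0.07   0.09 -19.32] rows 4 per row [ 0.02  0.02 -4.83]
go cm [ 24.7   -8.18 -19.36] rows 6 per row [ 4.12 -1.36 -3.23]
```

Request:
carry_out(series=[[0, 0, -3, 0, 0, 0, 0.7], [0, 0, -5, 0, 0, 0, 0.7], [0, 0, -5, 0, 0, 0, 0.7], [4.1, -1.35, 0, 0, 0, 0, 0.7], [4.1, -1.35, 0, 0, 0, 0, 0.7], [4.1, -1.35, 0, 0, 0, 0, 0.7], [4.1, -1.35, 0, 0, 0, 0, 0.7], [4.1, -1.35, 0, 0, 0, 0, 0.7], [4.1, -1.35, 0, 0, 0, 0, 0.7], [0, 0, 0, 0, 0, 0, 0.7], [0, 0, 0, 0, 0, 0, 0.7], [0, 0, 0, 0, 0, 0, 0.7]])

```text
time_s: 4.53
position: [0.377, 0.2899, 0.1357]
tool_rot: [0.0, 0.229, 0.973, 0.0]
wrist_force: [0.5, 0.2, -1.6]
grip_width: 0.055
grip_force: 42.9
```

```bash
python3 -c "
from h import *
stat();cm,im=look('w_dark');print(proj(cm,(.375,.2897,.014)))"
```

```text
t 4.53 p [0.377  0.2899 0.1357] x [-0.895  0.446 -0.   ] z [ 6.e-04  3.e-04 -1.e+00] w 0.055 F 42.9 q6 -0.59
[319.8433771  225.60841013]
```

View pics/w_dark.png

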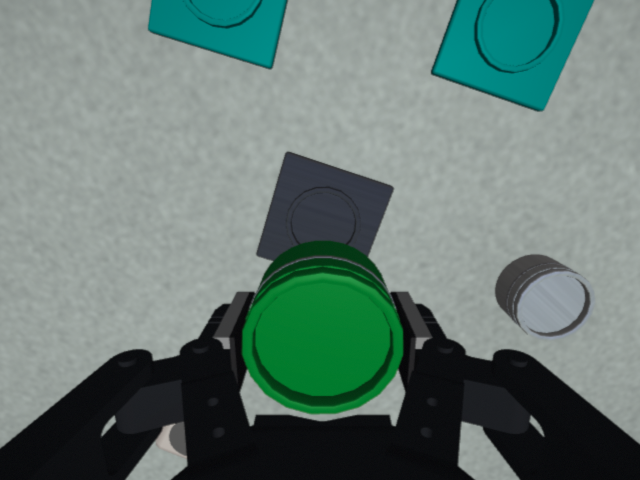

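The dark stand's ring shows centred near (323,221). Its corners are at (288,152), (393,187) and (257,256), and the carried green tin's top is at (323,341). Now the numbers.

```bash
python3 - <<'E'
from h import *
im=cv2.imread('pics/w_dark.png')[...,::-1].copy();cm=manip.camera_model('wrist');o=manip.observe()
print("ring",ray(cm,(322.5,221.5),.014).round(4))
m=cv2.inRange(cv2.cvtColor(im,cv2.COLOR_RGB2HSV),(105,20,20),(135,120,110));m[262:]=0
uv,c=blob(m,(320,210));a=cv2.approxPolyDP(cv2.convexHull(c),6,True)[:,0];print(a.tolist())
P=[ray(cm,q,.008) for q in [(288,152),(393,187),(257,256)]];print("sides",np.linalg.norm(P[0]-P[1]).round(4),np.linalg.norm(P[0]-P[2]).round(4),"c",((P[1]+P[2])/2).round(4))
p=topfit(im,cm,'green',(o["position"]+[0,0,.034]),o["position"][2]+.034)
print("tin off",(p-o["position"]).round(4))
E
```

```text
ring [0.3729 0.2928 0.014 ]
[[286, 153], [392, 188], [367, 254], [257, 254]]
sides 0.0806 0.0832 c [0.3752 0.2922 0.008 ]
green uv [320.8 337.3] guess [320.5 348.1] diam mm [39.1 45.7] p [0.3732 0.2918 0.1696]
tin off [-0.0037  0.002   0.034 ]
```

```bash
python3 -c "
from h import *
go(.3753,.2915,.0155)"
```

```text
go cm [ 0.22  0.08 12.01] rows 2 per row [0.11 0.04 6.01]
```

Request:
carry_out(series=[[0.2, 0.1, 4, 0, 0, 0, 0.7], [0, 0, 4, 0, 0, 0, 0.7], [0, 0, 2, 0, 0, 0, 0.7], [0, 0, 1, 0, 0, 0, 0.7], [0, 0, 0.6, 0, 0, 0, 0.7], [0, 0, 0.3, 0, 0, 0, 0.7], [0, 0, 0.1, 0, 0, 0, 0.7], [0, 0, 0, 0, 0, 0, 0.7]])

```text
time_s: 5.58
position: [0.375, 0.2918, 0.016]
tool_rot: [0.0, 0.229, 0.973, 0.0]
wrist_force: [-0.2, 0.4, -1.9]
grip_width: 0.0553
grip_force: 42.8
```

```bash
python3 -c "
from h import *
stat();print(manip.observe()['wrist_force'].round(1))"
```

```text
t 5.58 p [0.375  0.2918 0.016 ] x [-0.895  0.446 -0.   ] z [ 7.e-04  5.e-04 -1.e+00] w 0.0553 F 42.8 q6 -0.59
[-0.2  0.4 -1.9]
```

The tin went well below the ring top without contact, so the foot is inside. Releasing and rising for a look.

Request:
carry_out(series=[[0, 0, 0.1, 0, 0, 0, 0.7], [0, 0, 0, 0, 0, 0, 0.3], [0, 0, 0, 0, 0, 0, -0.2], [0, 0, 0, 0, 0, 0, -1], [0, 0, 0, 0, 0, 0, -1], [0, 0, -3, 0, 0, 0, -1], [0, 0, -4, 0, 0, 0, -1], [0, 0, -4, 0, 0, 0, -1], [0, 0, -3, 0, 0, 0, -1], [0, 0, 0, 0, 0, 0, -1], [0, 0, 0, 0, 0, 0, -1]])

```text
time_s: 6.95
position: [0.3745, 0.2915, 0.154]
tool_rot: [-0.0, 0.229, 0.973, -0.0]
wrist_force: [-0.3, 0.1, -0.9]
grip_width: 0.0851
grip_force: 0.0
```

```bash
python3 -c "
from h import *
stat();cm,im=look('w_g2');p=topfit(im,cm,'green',(.374,.292,.048),.048)
go(.6124,-.2304,.155)"
```

```text
t 6.95 p [0.3745 0.2915 0.154 ] x [-0.895  0.446  0.   ] z [-7.e-04 -4.e-04 -1.e+00] w 0.0851 F 0.0 q6 -0.59
green uv [323.1 233.6] guess [321.7 232.9] diam mm [53. 55.] p [0.3749 0.2927 0.048 ]
go cm [-44.56 -36.11  -0.12] rows 10 per row [-4.46 -3.61 -0.01]
```

View pics/w_g2.png

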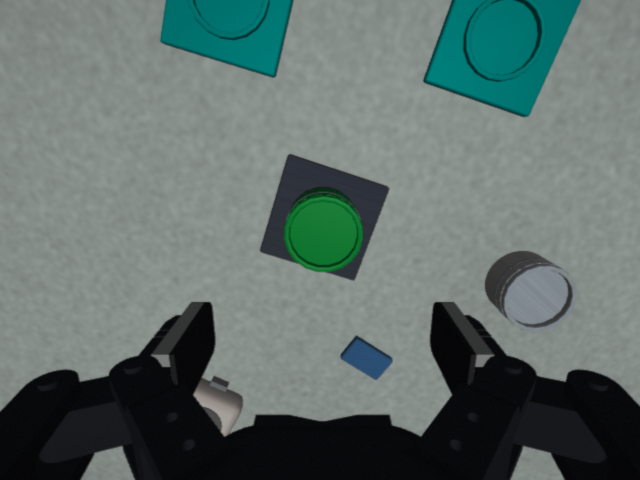

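Green sits in the dark stand's ring, with its top at (323,233) and the diameter right for its seated height. Next is black.

Request:
carry_out(series=[[-4.45, -3.6, 0, 0, 0, 0, -1], [-4.45, -3.6, 0, 0, 0, 0, -1], [-4.45, -3.6, 0, 0, 0, 0, -1], [-4.45, -3.6, 0, 0, 0, 0, -1], [-4.45, -3.6, 0, 0, 0, 0, -1], [-4.45, -3.6, 0, 0, 0, 0, -1], [-4.45, -3.6, 0, 0, 0, 0, -1], [-4.45, -3.6, 0, 0, 0, 0, -1], [-4.45, -3.6, 0, 0, 0, 0, -1], [-4.45, -3.6, 0, 0, 0, 0, -1], [0, 0, 0, 0, 0, 0, -1], [0, 0, 0, 0, 0, 0, -1]])

```text
time_s: 8.5
position: [0.612, -0.2284, 0.153]
tool_rot: [-0.001, 0.229, 0.973, 0.0]
wrist_force: [-0.2, 1.2, 0.1]
grip_width: 0.0854
grip_force: 0.0
```

```bash
python3 -c "
from h import *
stat();cm,im=look('w_black');print(proj(cm,(.6124,-.2304,.04)))
V=im.max(2);g=proj(cm,(.6124,-.2304,.04)).astype(int);print(V[g[1]-80:g[1]+80:8,g[0]],V[g[1],g[0]-64:g[0]+64:8])"
```

```text
t 8.5 p [ 0.612  -0.2284  0.153 ] x [-0.895  0.446  0.003] z [-0.0025  0.0015 -1.    ] w 0.0854 F 0.0 q6 -1.57
[319.02548695 233.18191253]
[142 152 147 144 134  33  22  27  24  23  25  22  22  21   7 142 142 140
 143 144] [141 142 136 139  22  22  22  22  25  24  25  23  24  51 149 145]
```

View pics/w_black.png

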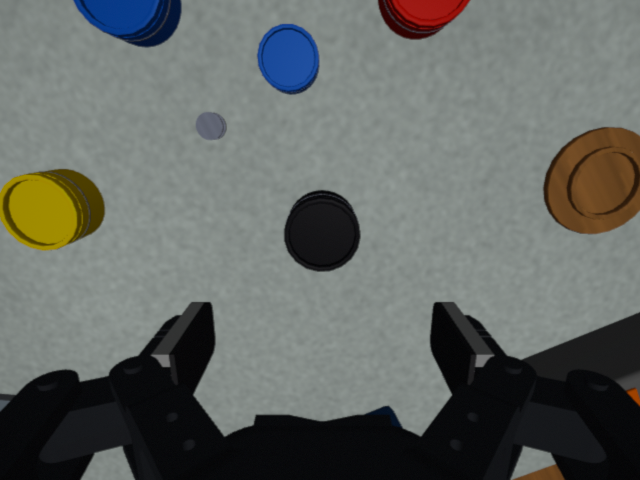

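Black's top disc spans 285 to 360 across and down to 270, so its centre is at (322.5,232).

```bash
python3 -c "
from h import *
cm=manip.camera_model('wrist');p=ray(cm,(322.5,232),.04);print(p);print([ray(cm,(u,232),.04).round(4) for u in (285,360)]);go(p[0],p[1],.006)
p=ray(cm,(602,181),.014);print('wood',p)"
```

```text
[ 0.61302735 -0.22734663  0.04      ]
[array([ 0.6009, -0.2516,  0.04  ]), array([ 0.6251, -0.2031,  0.04  ])]
go cm [-0.09  0.08 14.75] rows 3 per row [-0.03  0.03  4.92]
wood [ 0.6785965  -0.02114039  0.014     ]
```

Request:
carry_out(series=[[-0.1, 0.1, 4, 0, 0, 0, -1], [0, 0, 4, 0, 0, 0, -1], [0, 0, 3, 0, 0, 0, -1], [0, 0, 2.5, 0, 0, 0, -1], [0, 0, 1.2, 0, 0, 0, -1], [0, 0, 0, 0, 0, 0, -1], [0, 0, 0, 0, 0, 0, -1], [0, 0, 0, 0, 0, 0, 0.4], [0, 0, 0, 0, 0, 0, 0.7], [0, 0, 0, 0, 0, 0, 0.7], [0, 0, 0, 0, 0, 0, 0.7], [0, 0, 0, 0, 0, 0, 0.7]])

```text
time_s: 10.05
position: [0.6144, -0.2286, 0.0086]
tool_rot: [0.001, 0.229, 0.973, -0.0]
wrist_force: [-1.4, 0.6, 6.6]
grip_width: 0.0549
grip_force: 41.6
```

Request:
carry_out(series=[[0, 0, -3, 0, 0, 0, 0.7], [0, 0, -5, 0, 0, 0, 0.7], [0, 0, -5, 0, 0, 0, 0.7], [0, 0, -3, 0, 0, 0, 0.7], [0, 0, 0, 0, 0, 0, 0.7], [0, 0, 0, 0, 0, 0, 0.7]])

```text
time_s: 10.8
position: [0.6136, -0.2282, 0.1664]
tool_rot: [-0.001, 0.229, 0.973, 0.0]
wrist_force: [-0.9, 0.2, -1.2]
grip_width: 0.0547
grip_force: 43.0
```

```bash
python3 -c "
from h import *
stat();go(.375,.292,.17)"
```

```text
t 10.8 p [ 0.6136 -0.2282  0.1664] x [-0.895  0.446  0.002] z [-1.4e-03  8.0e-04 -1.0e+00] w 0.0547 F 43.0 q6 -1.57
go cm [44.54 35.94 -0.28] rows 10 per row [ 4.45  3.59 -0.03]
```

Request:
carry_out(series=[[4.45, 3.6, 0, 0, 0, 0, 0.7], [4.45, 3.6, 0, 0, 0, 0, 0.7], [4.45, 3.6, 0, 0, 0, 0, 0.7], [4.45, 3.6, 0, 0, 0, 0, 0.7], [4.45, 3.6, 0, 0, 0, 0, 0.7], [4.45, 3.6, 0, 0, 0, 0, 0.7], [4.45, 3.6, 0, 0, 0, 0, 0.7], [4.45, 3.6, 0, 0, 0, 0, 0.7], [4.45, 3.6, 0, 0, 0, 0, 0.7], [4.45, 3.6, 0, 0, 0, 0, 0.7], [0, 0, 0, 0, 0, 0, 0.7], [0, 0, 0, 0, 0, 0, 0.7]])

```text
time_s: 12.3
position: [0.3757, 0.2918, 0.1667]
tool_rot: [-0.001, 0.228, 0.974, -0.001]
wrist_force: [-0.8, -0.4, -1.5]
grip_width: 0.0551
grip_force: 43.1
```

```bash
python3 -c "
from h import *
stat();go(.3763,.292,.053);cm,im=look('w_b2')"
```

```text
t 12.3 p [0.3757 0.2918 0.1667] x [-0.896  0.445  0.001] z [-0.0017 -0.0012 -1.    ] w 0.0551 F 43.1 q6 -0.59
go cm [-0.05  0.07 11.37] rows 2 per row [-0.03  0.03  5.68]
```

View pics/w_b2.png

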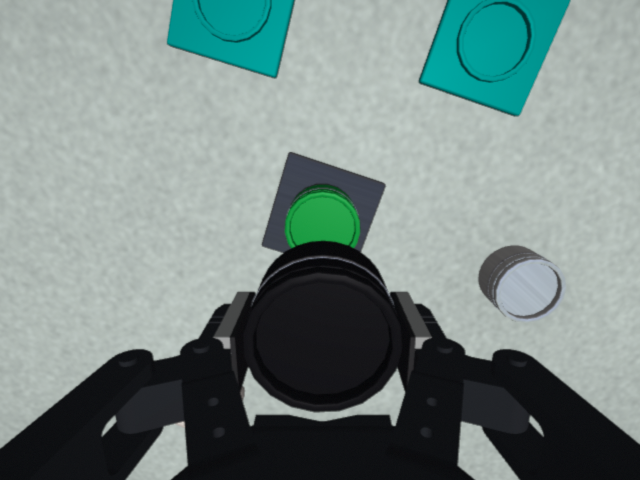

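Black is held upright, top at about (323,341), with green below at (322,224) on line. Lowering to TCP z ≈ 0.052.

Request:
carry_out(series=[[0, 0.1, 4, 0, 0, 0, 0.7], [0, 0, 3.5, 0, 0, 0, 0.7], [0, 0, 2, 0, 0, 0, 0.7], [0, 0, 1, 0, 0, 0, 0.7], [0, 0, 0.6, 0, 0, 0, 0.7], [0, 0, 0.2, 0, 0, 0, 0.7], [0, 0, 0.1, 0, 0, 0, 0.7], [0, 0, 0, 0, 0, 0, 0.7]])

```text
time_s: 13.35
position: [0.3767, 0.2931, 0.054]
tool_rot: [0.0, 0.229, 0.973, 0.0]
wrist_force: [-0.6, 0.1, -1.2]
grip_width: 0.0548
grip_force: 43.2
```

Request:
carry_out(series=[[0, -0.1, 0.15, 0, 0, 0, 0.7], [0, 0, 0, 0, 0, 0, 0.7], [0, 0, 0, 0, 0, 0, 0.3], [0, 0, 0, 0, 0, 0, -0.2], [0, 0, 0, 0, 0, 0, -1], [0, 0, 0, 0, 0, 0, -1], [0, 0, -3, 0, 0, 0, -1], [0, 0, -4, 0, 0, 0, -1], [0, 0, -4, 0, 0, 0, -1], [0, 0, -3, 0, 0, 0, -1], [0, 0, 0, 0, 0, 0, -1], [0, 0, 0, 0, 0, 0, -1]])

```text
time_s: 14.85
position: [0.3758, 0.2919, 0.1916]
tool_rot: [-0.0, 0.229, 0.973, -0.0]
wrist_force: [-0.5, 0.2, -0.7]
grip_width: 0.0854
grip_force: 0.0
```

```bash
python3 -c "
from h import *
stat();cm,im=look('w_b3');print(proj(cm,(.3749,.2927,.083)));go(.4145,-.2733,.155)
from h import *
cm2=manip.camera_model('scene');s=manip.get_image('scene');g=proj(cm2,(.375,.292,.05)).astype(int)
a=cv2.resize(s[g[1]-40:g[1]+40,g[0]-40:g[0]+40],(400,400),interpolation=3)
g=proj(cm,(.3749,.2927,.083)).astype(int);b=cv2.resize(im[g[1]-80:g[1]+80,g[0]-80:g[0]+80],(400,400))
print('origin',g);cv2.imwrite('pics/chk1.png',np.hstack([a,b])[...,::-1])"
```

```text
t 14.85 p [0.3758 0.2919 0.1916] x [-0.895  0.446  0.   ] z [-7.e-04 -3.e-04 -1.e+00] w 0.0854 F 0.0 q6 -0.59
[321.83261822 231.27164481]
go cm [-28.65 -48.87   3.66] rows 10 per row [-2.87 -4.89  0.37]
origin [321 231]
```

View pics/chk1.png

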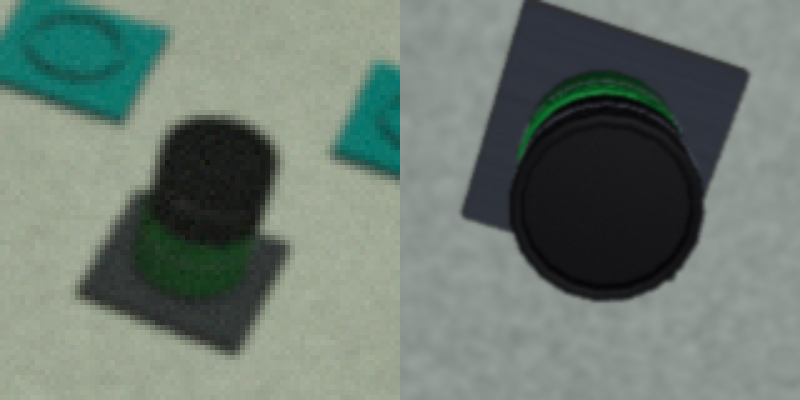

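Black sits squarely on green: its top centre is about 1 mm from the prediction and its diameter matches the seated height. Next is blue.

Request:
carry_out(series=[[-2.85, -4.9, 0, 0, 0, 0, -1], [-2.85, -4.9, 0, 0, 0, 0, -1], [-2.85, -4.9, 0, 0, 0, 0, -1], [-2.85, -4.9, 0, 0, 0, 0, -1], [-2.85, -4.9, 0, 0, 0, 0, -1], [-2.85, -4.9, 0, 0, 0, 0, -1], [-2.85, -4.9, 0, 0, 0, 0, -1], [-2.85, -4.9, 1, 0, 0, 0, -1], [-2.85, -4.9, 1, 0, 0, 0, -1], [-2.85, -4.9, 1.7, 0, 0, 0, -1], [0, 0, 0, 0, 0, 0, -1], [0, 0, 0, 0, 0, 0, -1]])

```text
time_s: 16.45
position: [0.4124, -0.273, 0.1543]
tool_rot: [-0.001, 0.229, 0.973, 0.001]
wrist_force: [0.5, 0.1, 0.3]
grip_width: 0.0852
grip_force: 0.0
```

```bash
python3 -c "
from h import *
stat();cm,im=look('w_blue');p=topfit(im,cm,'blue',(.4145,-.2733,.04),.04);go(p[0],p[1],.006)"
```

```text
t 16.45 p [ 0.4124 -0.273   0.1543] x [-0.895  0.446  0.002] z [-0.0016  0.0016 -1.    ] w 0.0852 F 0.0 q6 -1.83
blue uv [326.7 234.7] guess [322.1 233.6] diam mm [52.6 54.8] p [ 0.4167 -0.2706  0.04  ]
go cm [-0.3   0.34 14.87] rows 3 per row [-0.1   0.11  4.96]
```

View pics/w_blue.png

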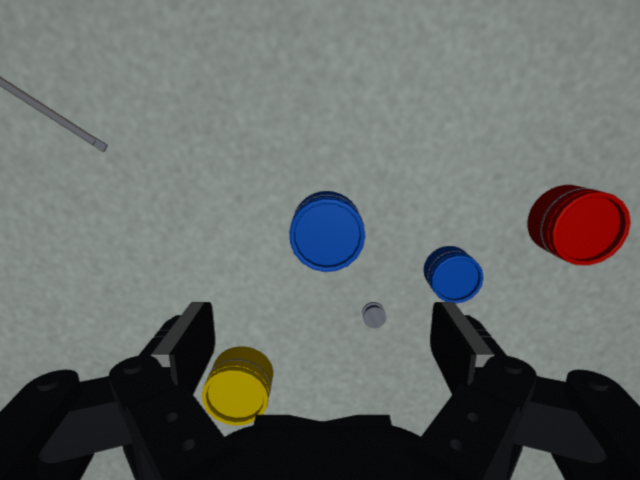

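The large blue tin is at (327,234). The small one at (454,275) clears the fingers' 57 mm half-span. Grasping.

Request:
carry_out(series=[[-0.3, 0.35, 4, 0, 0, 0, -1], [0, 0, 4, 0, 0, 0, -1], [0, 0, 3, 0, 0, 0, -1], [0, 0, 2.5, 0, 0, 0, -1], [0, 0, 1.3, 0, 0, 0, -1], [0, 0, 0, 0, 0, 0, -1], [0, 0, 0, 0, 0, 0, -1], [0, 0, 0, 0, 0, 0, 0.4], [0, 0, 0, 0, 0, 0, 0.7], [0, 0, 0, 0, 0, 0, 0.7], [0, 0, 0, 0, 0, 0, 0.7], [0, 0, 0, 0, 0, 0, 0.7]])

```text
time_s: 18.0
position: [0.4174, -0.2719, 0.008]
tool_rot: [0.001, 0.229, 0.973, -0.0]
wrist_force: [-1.7, 1.1, 8.5]
grip_width: 0.0552
grip_force: 40.7
```

Request:
carry_out(series=[[0, 0, -3, 0, 0, 0, 0.7], [0, 0, -5, 0, 0, 0, 0.7], [0, 0, -5, 0, 0, 0, 0.7], [0, 0, 0, 0, 0, 0, 0.7], [0, 0, 0, 0, 0, 0, 0.7]])

```text
time_s: 18.62
position: [0.4168, -0.2714, 0.1367]
tool_rot: [-0.0, 0.229, 0.973, 0.0]
wrist_force: [0.1, 0.3, -2.9]
grip_width: 0.0551
grip_force: 43.8
```

```bash
python3 -c "
from h import *
stat();go(.6803,-.0203,.135)"
```

```text
t 18.62 p [ 0.4168 -0.2714  0.1367] x [-0.895  0.446  0.   ] z [-3.e-04  4.e-04 -1.e+00] w 0.0551 F 43.8 q6 -1.82
go cm [-12.39  34.22   0.17] rows 6 per row [-2.07  5.7   0.03]
```

Request:
carry_out(series=[[-1.75, 4.9, 0, 0, 0, 0, 0.7], [-1.75, 4.9, 0, 0, 0, 0, 0.7], [-1.75, 4.9, 0, 0, 0, 0, 0.7], [-1.75, 4.9, 0, 0, 0, 0, 0.7], [-1.75, 4.9, 0, 0, 0, 0, 0.7], [-1.75, 4.9, 0, 0, 0, 0, 0.7], [-1.75, 4.9, 0, 0, 0, 0, 0.7], [0, 0, 0, 0, 0, 0, 0.7], [0, 0, 0, 0, 0, 0, 0.7], [0, 0, 0, 0, 0, 0, 0.7]])

```text
time_s: 19.88
position: [0.6789, -0.0202, 0.1364]
tool_rot: [-0.001, 0.229, 0.973, -0.0]
wrist_force: [0.3, 0.3, -1.2]
grip_width: 0.0548
grip_force: 43.7
```

```bash
python3 -c "
from h import *
stat();cm,im=look('w_wood');print(proj(cm,(.6795,-.0205,.014)))
m=mask(im,'wood');uv,c=blob(m,(320,220));print(cv2.boundingRect(c))
cv2.imwrite('pics/w_woodc.png',cv2.resize(im[140:300,210:430],None,fx=3,fy=3)[...,::-1])"
```

```text
t 19.88 p [ 0.6789 -0.0202  0.1364] x [-0.895  0.447  0.001] z [-1.5e-03  2.0e-04 -1.0e+00] w 0.0548 F 43.7 q6 -1.23
[321.41611657 228.81919997]
(271, 174, 108, 82)
```

View pics/w_woodc.png

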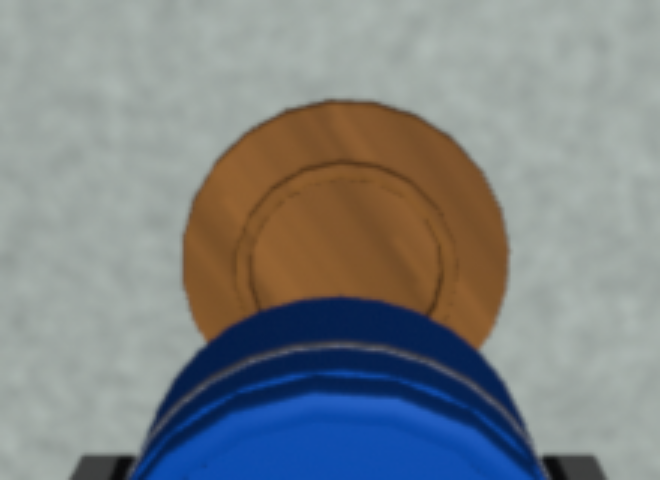

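The wooden stand's ring centre is at about (325.5,229.5) and the disc centre at about (325.3,226.7).

```bash
python3 -c "
from h import *
cm=manip.camera_model('wrist');a=ray(cm,(325.5,229.7),.014);b=ray(cm,(325.3,226.7),.008);print(a,b)
o=manip.observe()['position'];p=(a+b)/2+[.0014,-.0007,0];go(p[0],p[1],.018)"
```

```text
[ 0.68181783 -0.01817616  0.014     ] [ 0.68113005 -0.01794713  0.008     ]
go cm [-0.28  0.3  11.88] rows 2 per row [-0.14  0.15  5.94]
```

Request:
carry_out(series=[[-0.25, 0.25, 4, 0, 0, 0, 0.7], [0, 0, 4, 0, 0, 0, 0.7], [0, 0, 2, 0, 0, 0, 0.7], [0, 0, 1, 0, 0, 0, 0.7], [0, 0, 0.6, 0, 0, 0, 0.7], [0, 0, 0.2, 0, 0, 0, 0.7], [0, 0, 0.1, 0, 0, 0, 0.7], [0, 0, 0, 0, 0, 0, 0.7]])

```text
time_s: 20.92
position: [0.6833, -0.0181, 0.0187]
tool_rot: [0.0, 0.229, 0.973, 0.0]
wrist_force: [-0.4, 0.1, -2.8]
grip_width: 0.0545
grip_force: 43.7
```

Request:
carry_out(series=[[0, -0.05, 0.2, 0, 0, 0, 0.7], [0, 0, 0, 0, 0, 0, 0.7], [0, 0, 0, 0, 0, 0, 0.3], [0, 0, 0, 0, 0, 0, -0.2], [0, 0, 0, 0, 0, 0, -1], [0, 0, 0, 0, 0, 0, -1], [0, 0, -3, 0, 0, 0, -1], [0, 0, -4, 0, 0, 0, -1], [0, 0, -4, 0, 0, 0, -1], [0, 0, -3, 0, 0, 0, -1], [0, 0, 0, 0, 0, 0, -1], [0, 0, 0, 0, 0, 0, -1]])

```text
time_s: 22.42
position: [0.6824, -0.0185, 0.1554]
tool_rot: [-0.001, 0.229, 0.973, -0.0]
wrist_force: [0.9, -0.4, 0.2]
grip_width: 0.0851
grip_force: 0.0
```

```bash
python3 -c "
from h import *
stat();cm,im=look('w_bl2');p=topfit(im,cm,'blue',(.6815,-.018,.048),.048);go(.5075,-.4068,.155)"
```

```text
t 22.43 p [ 0.6824 -0.0185  0.1554] x [-0.895  0.446  0.001] z [-1.e-03  2.e-04 -1.e+00] w 0.0851 F 0.0 q6 -1.23
blue uv [322.8 233. ] guess [321.5 231.9] diam mm [52.9 55. ] p [ 0.6826 -0.0175  0.048 ]
go cm [-1.650e+00 -4.255e+01  1.000e-02] rows 7 per row [-0.24 -6.08  0.  ]
```

Blue reads 55 mm wide and about 1 mm from the ring centre, so it is seated. On to yellow.

Request:
carry_out(series=[[-0.2, -5.3, 0, 0, 0, 0, -1], [-0.2, -5.3, 0, 0, 0, 0, -1], [-0.2, -5.3, 0, 0, 0, 0, -1], [-0.2, -5.3, 0, 0, 0, 0, -1], [-0.2, -5.3, 0, 0, 0, 0, -1], [-0.2, -5.3, 0, 0, 0, 0, -1], [-0.2, -5.3, 0, 0, 0, 0, -1], [-0.2, -5.3, 0, 0, 0, 0, -1], [0, 0, 0, 0, 0, 0, -1], [0, 0, 0, 0, 0, 0, -1], [0, 0, 0, 0, 0, 0, -1]])

```text
time_s: 23.85
position: [0.5087, -0.4041, 0.1557]
tool_rot: [-0.0, 0.228, 0.974, 0.0]
wrist_force: [-0.2, 0.3, -0.1]
grip_width: 0.0853
grip_force: 0.0
```

```bash
python3 -c "
from h import *
stat();cm,im=look('w_yel');p=topfit(im,cm,'yellow',(.5075,-.4068,.04),.04);go(p[0],p[1],.006)"
```

```text
t 23.85 p [ 0.5087 -0.4041  0.1557] x [-0.896  0.444  0.001] z [-6.e-04  8.e-04 -1.e+00] w 0.0853 F 0.0 q6 -1.88
yellow uv [323.6 229.4] guess [317.2 230.4] diam mm [53.1 54.9] p [ 0.5089 -0.4023  0.04  ]
go cm [ 0.06  0.16 14.99] rows 3 per row [0.02 0.05 5.  ]
```

Request:
carry_out(series=[[0.05, 0.15, 4, 0, 0, 0, -1], [0, 0, 4, 0, 0, 0, -1], [0, 0, 3, 0, 0, 0, -1], [0, 0, 2.6, 0, 0, 0, -1], [0, 0, 1.3, 0, 0, 0, -1], [0, 0, 0, 0, 0, 0, -1], [0, 0, 0, 0, 0, 0, -1], [0, 0, 0, 0, 0, 0, 0.4], [0, 0, 0, 0, 0, 0, 0.7], [0, 0, 0, 0, 0, 0, 0.7], [0, 0, 0, 0, 0, 0, 0.7], [0, 0, 0, 0, 0, 0, 0.7]])

```text
time_s: 25.4
position: [0.5087, -0.404, 0.0082]
tool_rot: [0.001, 0.229, 0.973, -0.0]
wrist_force: [-1.1, 0.9, 5.9]
grip_width: 0.055
grip_force: 41.6
```

Request:
carry_out(series=[[0, 0, -3, 0, 0, 0, 0.7], [0, 0, -5, 0, 0, 0, 0.7], [0, 0, -5, 0, 0, 0, 0.7], [0, 0, -3, 0, 0, 0, 0.7], [0, 0, 0, 0, 0, 0, 0.7], [0, 0, 0, 0, 0, 0, 0.7]])

```text
time_s: 26.15
position: [0.508, -0.4033, 0.166]
tool_rot: [-0.001, 0.229, 0.973, 0.0]
wrist_force: [-0.1, -0.7, -1.5]
grip_width: 0.0551
grip_force: 43.1
```

```bash
python3 -c "
from h import *
stat();go(.684,-.0185,.166)"
```

```text
t 26.15 p [ 0.508  -0.4033  0.166 ] x [-0.895  0.446  0.002] z [-0.0011  0.0012 -1.    ] w 0.0551 F 43.1 q6 -1.88
go cm [1.390e+00 4.229e+01 2.000e-02] rows 7 per row [0.2  6.04 0.  ]
```

Request:
carry_out(series=[[0.2, 5.3, 0, 0, 0, 0, 0.7], [0.2, 5.3, 0, 0, 0, 0, 0.7], [0.2, 5.3, 0, 0, 0, 0, 0.7], [0.2, 5.3, 0, 0, 0, 0, 0.7], [0.2, 5.3, 0, 0, 0, 0, 0.7], [0.2, 5.3, 0, 0, 0, 0, 0.7], [0.2, 5.3, 0, 0, 0, 0, 0.7], [0.1, 5.2, 0, 0, 0, 0, 0.7], [0, 0, 0, 0, 0, 0, 0.7], [0, 0, 0, 0, 0, 0, 0.7]])

```text
time_s: 27.4
position: [0.6828, -0.0185, 0.1655]
tool_rot: [-0.001, 0.229, 0.974, -0.0]
wrist_force: [0.3, 0.5, -1.1]
grip_width: 0.0555
grip_force: 43.2
```

```bash
python3 -c "
from h import *
stat();go(.6832,-.0184,.053)"
```

```text
t 27.4 p [ 0.6828 -0.0185  0.1655] x [-0.895  0.445  0.002] z [-2.6e-03  2.0e-04 -1.0e+00] w 0.0555 F 43.2 q6 -1.23
go cm [-0.06  0.03 11.25] rows 2 per row [-0.03  0.02  5.62]
```

Request:
carry_out(series=[[-0.05, 0, 4, 0, 0, 0, 0.7], [0, 0, 3.5, 0, 0, 0, 0.7], [0, 0, 2, 0, 0, 0, 0.7], [0, 0, 0.8, 0, 0, 0, 0.7], [0, 0, 0.6, 0, 0, 0, 0.7], [0, 0, 0.2, 0, 0, 0, 0.7], [0, 0, 0.1, 0, 0, 0, 0.7], [0, 0, 0, 0, 0, 0, 0.7]])

```text
time_s: 28.4
position: [0.6841, -0.0185, 0.0556]
tool_rot: [0.0, 0.229, 0.973, 0.0]
wrist_force: [0.0, -1.3, -1.3]
grip_width: 0.055
grip_force: 43.2
```

Request:
carry_out(series=[[0.06, 0, 0.2, 0, 0, 0, 0.7], [0, 0, 0.15, 0, 0, 0, 0.7], [0, 0, 0, 0, 0, 0, 0.7]])

```text
time_s: 28.78
position: [0.6835, -0.0182, 0.0522]
tool_rot: [0.0, 0.229, 0.973, 0.0]
wrist_force: [-2.4, 0.1, 5.8]
grip_width: 0.0552
grip_force: 43.6
```

Request:
carry_out(series=[[0, 0, 0, 0, 0, 0, 0.3], [0, 0, 0, 0, 0, 0, -0.2], [0, 0, 0, 0, 0, 0, -1], [0, 0, 0, 0, 0, 0, -1], [0, 0, -3, 0, 0, 0, -1], [0, 0, -4, 0, 0, 0, -1], [0, 0, -4, 0, 0, 0, -1], [0, 0, -3, 0, 0, 0, -1], [0, 0, 0, 0, 0, 0, -1], [0, 0, 0, 0, 0, 0, -1]])

```text
time_s: 30.02
position: [0.6831, -0.0183, 0.1907]
tool_rot: [-0.001, 0.229, 0.973, -0.0]
wrist_force: [-0.0, 0.2, 0.4]
grip_width: 0.0852
grip_force: 0.0
```

```bash
python3 -c "
from h import *
stat();cm,im=look('w_y2');p=topfit(im,cm,'yellow',(.6826,-.0175,.083),.083);go(.496,-.0984,.155)
cv2.imwrite('pics/w_y2c.png',cv2.resize(im[140:320,220:440],None,fx=2.5,fy=2.5)[...,::-1])"
```

```text
t 30.02 p [ 0.6831 -0.0183  0.1907] x [-0.895  0.446  0.001] z [-1.e-03  2.e-04 -1.e+00] w 0.0852 F 0.0 q6 -1.23
yellow uv [322.6 233.6] guess [322.1 232.3] diam mm [53.  55.5] p [ 0.6836 -0.0176  0.083 ]
go cm [ 13.16 -15.5    3.57] rows 4 per row [ 3.29 -3.88  0.89]
```

View pics/w_y2c.png

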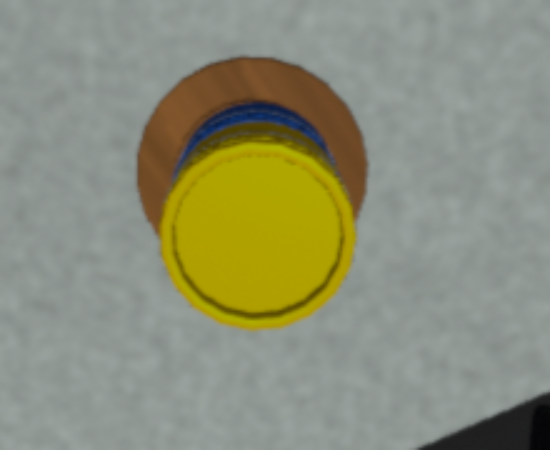

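Yellow sits concentric on blue, with its top at (322.6,233.6) and a diameter of 55.5 mm. Last is red.

Request:
carry_out(series=[[2.6, -3.1, 0, 0, 0, 0, -1], [2.6, -3.1, 0, 0, 0, 0, -1], [2.6, -3.1, 0, 0, 0, 0, -1], [2.6, -3.1, 1.5, 0, 0, 0, -1], [2.7, -3.1, 2, 0, 0, 0, -1], [0, 0, 0, 0, 0, 0, -1], [0, 0, 0, 0, 0, 0, -1], [0, 0, 0, 0, 0, 0, -1]])

```text
time_s: 31.08
position: [0.4979, -0.0985, 0.1567]
tool_rot: [0.0, 0.229, 0.974, 0.0]
wrist_force: [0.6, -0.2, -0.4]
grip_width: 0.0855
grip_force: 0.0
```

```bash
python3 -c "
from h import *
stat();cm,im=look('w_red');p=topfit(im,cm,'red',(.496,-.0984,.04),.04);go(p[0],p[1],.006)"
```

```text
t 31.07 p [ 0.4979 -0.0985  0.1567] x [-0.896  0.445 -0.001] z [ 6.e-04 -1.e-04 -1.e+00] w 0.0855 F 0.0 q6 -1.44
red uv [322.6 228.6] guess [320.3 227.3] diam mm [52.7 54.5] p [ 0.4976 -0.0973  0.04  ]
go cm [ 0.08  0.09 15.07] rows 3 per row [0.03 0.03 5.02]
```

Request:
carry_out(series=[[0.1, 0.05, 4, 0, 0, 0, -1], [0, 0, 4, 0, 0, 0, -1], [0, 0, 3, 0, 0, 0, -1], [0, 0, 2.6, 0, 0, 0, -1], [0, 0, 1.4, 0, 0, 0, -1], [0, 0, 0, 0, 0, 0, -1], [0, 0, 0, 0, 0, 0, -1], [0, 0, 0, 0, 0, 0, 0.4], [0, 0, 0, 0, 0, 0, 0.7], [0, 0, 0, 0, 0, 0, 0.7], [0, 0, 0, 0, 0, 0, 0.7], [0, 0, 0, 0, 0, 0, 0.7]])

```text
time_s: 32.62
position: [0.4968, -0.0979, 0.0076]
tool_rot: [0.001, 0.229, 0.973, -0.0]
wrist_force: [-1.3, 0.5, 8.2]
grip_width: 0.0549
grip_force: 40.7
```

Request:
carry_out(series=[[0, 0, -3, 0, 0, 0, 0.7], [0, 0, -5, 0, 0, 0, 0.7], [0, 0, -5, 0, 0, 0, 0.7], [0, 0, -5, 0, 0, 0, 0.7], [0, 0, 0, 0, 0, 0, 0.7], [0, 0, 0, 0, 0, 0, 0.7]])

```text
time_s: 33.38
position: [0.496, -0.0977, 0.1863]
tool_rot: [-0.0, 0.229, 0.973, 0.0]
wrist_force: [0.0, -0.6, -1.4]
grip_width: 0.0554
grip_force: 43.1
```

```bash
python3 -c "
from h import *
stat();go(.684,-.0185,.19)"
```

```text
t 33.38 p [ 0.496  -0.0977  0.1863] x [-0.895  0.446  0.   ] z [-2.e-04  2.e-04 -1.e+00] w 0.0554 F 43.1 q6 -1.43
go cm [-13.31  15.47  -0.37] rows 4 per row [-3.33  3.87 -0.09]
```

Request:
carry_out(series=[[-2.65, 3.1, 0, 0, 0, 0, 0.7], [-2.65, 3.1, 0, 0, 0, 0, 0.7], [-2.65, 3.1, 0, 0, 0, 0, 0.7], [-2.65, 3.1, 0, 0, 0, 0, 0.7], [-2.65, 3.05, 0, 0, 0, 0, 0.7], [0, 0, 0, 0, 0, 0, 0.7], [0, 0, 0, 0, 0, 0, 0.7], [0, 0, 0, 0, 0, 0, 0.7]])

```text
time_s: 34.38
position: [0.683, -0.019, 0.1861]
tool_rot: [-0.001, 0.229, 0.973, -0.0]
wrist_force: [-0.5, -0.1, -0.9]
grip_width: 0.0548
grip_force: 43.1
```

```bash
python3 -c "
from h import *
stat();go(.6828,-.0181,.088)"
```

```text
t 34.38 p [ 0.683  -0.019   0.1861] x [-0.895  0.446  0.001] z [-1.2e-03  2.0e-04 -1.0e+00] w 0.0548 F 43.1 q6 -1.23
go cm [0.05 0.07 9.81] rows 2 per row [0.02 0.03 4.91]
```

Request:
carry_out(series=[[0.05, 0.05, 3, 0, 0, 0, 0.7], [0, 0, 3, 0, 0, 0, 0.7], [0, 0, 2, 0, 0, 0, 0.7], [0, 0, 1, 0, 0, 0, 0.7], [0, 0, 0.6, 0, 0, 0, 0.7], [0, 0, 0.2, 0, 0, 0, 0.7], [0, 0, 0.1, 0, 0, 0, 0.7], [0, 0, 0, 0, 0, 0, 0.7]])

```text
time_s: 35.38
position: [0.6838, -0.0178, 0.0881]
tool_rot: [0.0, 0.229, 0.973, 0.0]
wrist_force: [-0.3, 0.3, -0.9]
grip_width: 0.0553
grip_force: 43.1
```

Request:
carry_out(series=[[0.08, -0.05, 0.15, 0, 0, 0, 0.7], [0, 0, 0, 0, 0, 0, 0.7], [0, 0, 0, 0, 0, 0, 0.3], [0, 0, 0, 0, 0, 0, -0.2], [0, 0, 0, 0, 0, 0, -1], [0, 0, 0, 0, 0, 0, -1], [0, 0, -3, 0, 0, 0, -1], [0, 0, -4, 0, 0, 0, -1], [0, 0, -4, 0, 0, 0, -1], [0, 0, -3, 0, 0, 0, -1], [0, 0, 0, 0, 0, 0, -1], [0, 0, 0, 0, 0, 0, -1]])

```text
time_s: 36.88
position: [0.6823, -0.0179, 0.2252]
tool_rot: [-0.001, 0.229, 0.973, -0.0]
wrist_force: [-0.8, 0.1, -1.1]
grip_width: 0.0854
grip_force: 0.0
```

```bash
python3 -c "
from h import *
stat();cm,im=look('w_r2');p=topfit(im,cm,'red',(.683,-.0175,.118),.118)
cm2=manip.camera_model('scene');s=manip.get_image('scene');g=proj(cm2,(.682,-.018,.06)).astype(int)
a=cv2.resize(s[g[1]-60:g[1]+60,g[0]-60:g[0]+60],(400,400),interpolation=3)
b=cv2.resize(im[140:320,230:410],(400,400))
cv2.imwrite('pics/chk2.png',np.hstack([a,b])[...,::-1])"
```

```text
t 36.88 p [ 0.6823 -0.0179  0.2252] x [-0.895  0.446  0.001] z [-1.4e-03  3.0e-04 -1.0e+00] w 0.0854 F 0.0 q6 -1.23
red uv [322.7 235.4] guess [322.4 234.2] diam mm [52.6 54.8] p [ 0.6839 -0.0177  0.118 ]
```

View pics/chk2.png

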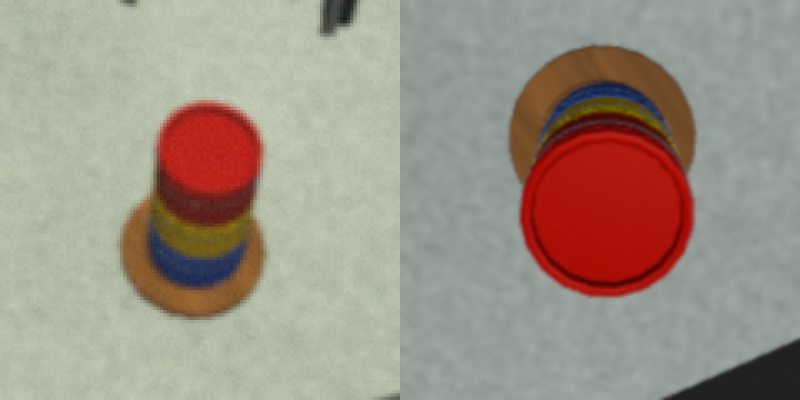

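The blue, yellow and red stack is straight and seated on the wooden stand, with red's top within about 1 mm of yellow's. The gripper is clear, so I'm handing in.

```bash
python3 -c "
from plant import manip
print(manip.job_done())"
```

```text
the job is handed in; nothing more can be done
None
```

Job handed in at about 37 s with no verdict returned: blue, yellow and red are stacked on the wooden stand and green and black on the dark square stand, all apparently seated and centred within about 1–2 mm in the camera checks; the silver tin was never touched.

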